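Draw the temperature probe out of the transport case and hold it over the drip tray

ROBOT

A 7-joint arm with a two-finger parallel gripper is mounted at the origin on the work surface. World frame = base frame: x ahead of the robot, y to its left, z up, the work surface at z = 0. Lengths are in m, angles in degrees, forces in N, time in s.
With the tool pointing down it reaches from about 0.425 to 0.875 m from the base axis. Payload 4.7 kg.
Tool frame: the origin (TCP) lies midway between the tips of the shut fingers; the grasp point (between the pads) lies 19 mm behind it (env.grip_point_offset is the distance from the TCP to the grasp point, in m); z points along the fingers, y is the line along which they close (so a half turn about z gives the same grasp; the last joint's range is limited). The gripper opens to 87 mm and grips with 3 to 60 N. Pads are 19 mm wide; open, the fingers measure 117 mm over their backs; the gripper's body (75 mm by 190 mm) begins 51 mm behind the grasp point.
Start: joints at [-71.499, 18.392, -4.016, 83.108, 1.295, 78.541, -3.26], TCP at [0.198, 0.619, 0.223] pointing down, gripper open.
Joint ranges: [-163.93, 163.93], [-17.29, 119.83], [-79.2, 71.16], [3.27, 140.29], [-89.18, 269.18], [5.43, 117.66], [-154.24, 154.24]. Speed limits (degrees/s): [147.25, 147.25, 180, 180, 180, 180, 180].

INTERFACE

Orientations are given as [roll, pitch, yaw] about the fixed x, y, z axes, in that order (R = Rz(yaw) Ry(pitch) Rx(roll)).
In Python, from cell import env gives the robot as it stands.
- The arm moves only by the shell command python3 -m jog 'ROWS' [FORCE]. ROWS is JSON, a list of rows, each a list of 7 numbers: the shift along the tool's x, y, z in m, then the turn, a rotation vector about the tool's x, y, z in rad, then the finger opening in m, from 0 to 0.087. A call has 1 to 12 rows; each row shifts and turns the commanded pose from where the row before left it, along the tool's axes as they then stand; what a row does not reach is not made up. A row lasts 1/12 s, in which the tool goes at most 41.7 mm and 7.16 degrees, less where a joint would pass 70% of its speed; a pose out of reach is approached as far as the arm can. A call is refused whole if a number of a shift passes 0.0417 or a number of a turn 0.125, either way. A call with a gripper value outside its range is refused whole. The fingers move at their own pace and stop on an object; FORCE is the grip in N (left out, the last holds). Time passes only in rows, so rows that do not move let the fingers close. It gives the time, the measured TCP pose, the force, the opening and the grip force at its end, in the units of the state.
- env.get_obs(): the state, without advancing time (a new reading comes with each control period).
- env.read_camera(name): name is "side" or "top" or "wrist"; returns the picture (384x512x3 uint8, blue, green, red); there is no depth.
- env.get_calibration(name): a dict with "fov_y" (degrees; the focal length in pixels is half the picture's height over the tangent of half this angle, whatever the lens; pixels are square), "cx", "cy" (the principal point, pixels), "pose" (4x4, takes a point from camera to world coordinates). Camera axes: x right, y up, looking along -z (the intrinsics and any distortion apply to the point x, -y, -z); pixel columns grow to the right and rows downward; lengths in m; the calibration is good to about 2 mm. The wrist camera is an equidistant fisheye: a pixel r from the principal point sees the ray r / f radians off the axis. A picture is of the moment at which its call begins: read the wrist's pose just before it. get_calibration takes no time and is no camera call; for the wrist camera it gives the pose at the moment of the call.
- env.sign_off(): hands the job in; it is judged then, once.
The state is a dict: "time_s": time; "qpos": joint angles; "joint_velocities": joint speeds; "effort": joint torques, N m; "tool_pos": TCP position; "tool_rot": TCP orientation; "force": force on the tool from outside, world axes, zero at the start; "wrist_torque": the same for the moment, N m; "grip_width": finger opening in m; "grasp_force": force on a finger pad.
Only numpy, scipy, OpenCV 4.12 (cv2) and the standard library are available. Lean on these libraries where they do the work, as an engineer would, in place of code of your own. Each camera call takes 0.05 s, during which the arm holds its last target. There are 200 camera calls.

TASK

Take the long temperature probe by its orange handle, tilt it handle end first out through the opening of the aluminium transport case without forcing it against the case, and hold it level above the blue drip tray, about a hand's breadth up and lengthwise so that its whole length is over the tray, ready to be sprayed. Do not let it touch the tray, and leave the spray bottle, the sample jar and the tube rack where they stand. Finish while still holding the probe steady there: do not put it down or let go.

Things in the scene. Friction and masses are not known exactly. Their poses are not given: they have to be found in the camera images.
- probe: Temperature probe 280 mm long, 0.2 kg: flat-sided orange handle 100 long, 22 wide, 20 mm high, then a straight round steel shaft 12 mm thick, 180 mm long. Origin: handle's centre on the axis; x along the axis to the handle's free end, shaft to -x, z up. Starts level on two cradles in the case, along the case's x axis, at its y = 0, axis 115 mm above the table.
- probe_end (a point): Free end of the orange handle, on the axis, 50 mm from the probe's origin (axes as the probe).
- probe_tip (a point): Free tip of the steel shaft, on the axis, 230 mm from the probe's origin (axes as the probe). The probe balances 26 mm from its origin towards this tip. At the start some 130 mm of the shaft is hidden under the case's cover plate.
- case: Aluminium transport case, fixed to the table, lid off, 360 (x) by 260 (y) by 170 mm high, walls 8 mm; origin: centre of its underside, on the table, z up. Top: fixed 4 mm cover plate (166 to 170 mm high; corner caps to 172) closed except for the opening. Inside free down to 20 mm above the table but for two cradles; short red-capped vials, looks only, stand beside the probe.
- opening (a point): Centre of the one black-edged rectangular opening in the cover plate, at its top face, 70 mm from the case's middle along the case's x (axes as the case). The opening is 160 mm along x (case x = -10 to +150 mm) by 150 mm along y; the handle lies below it.
- cradle_shaft (a point): Seat of the black cradle under the probe's shaft, at case x = 10 mm, 109 mm above the table; 12 mm along x, 34 mm wide, side cheeks 9 mm higher than the seat.
- cradle_handle (a point): Seat of the black cradle under the end of the probe's handle, at case x = 125 mm, 105 mm above the table; 10 mm along x, 42 mm wide, side cheeks 9 mm higher than the seat.
- tray: Blue plastic drip tray, fixed, 360 mm (its x, the long way) by 240 mm (its y), 30 mm high, walls and floor about 5 mm; origin at the centre of its underside, on the table.
- spray: Bystander: blue spray bottle with a white trigger head, 68 mm across and 172 mm tall, upright beside the tray's left long side; origin at the centre of its underside.
- jar: Bystander: white sample jar with a red cap, 52 mm across and 65 mm tall, beside the case; origin at the centre of its underside.
- rack: Bystander: white tube rack 120 by 55 mm with four capped tubes, 74 mm high, beyond the work area; origin at the centre of its underside.

How it is judged (in metres and radians):
On the way:
1. the gripped probe is tilted through the opening: handle end above the cover plate, shaft tip still inside the case below it (z of probe_end in the frame of case above 0.18 m and z of probe_tip in the frame of case below 0.166 m and x of probe_tip in the frame of case between -0.18 and 0.15 m and y of probe_tip in the frame of case between -0.12 and 0.12 m and contact force between the fingers and probe above 0.5 N), for 0.1 s.
At the end, for the whole second after the job is handed in: The probe is held still by the fingers (under 30 mm/s), level within 0.2 rad, with both ends inside the tray's outline seen from above and 60 to 250 mm above the table, touching neither tray, case nor any bystander (x of probe_end in the frame of tray between -0.18 and 0.18 m and y of probe_end in the frame of tray between -0.12 and 0.12 m and height (world z) of probe_end between 0.06 and 0.25 m and x of probe_tip in the frame of tray between -0.18 and 0.18 m and y of probe_tip in the frame of tray between -0.12 and 0.12 m and height (world z) of probe_tip between 0.06 and 0.25 m and angle between probe's own x axis and vertical between 1.371 and 1.771 rad and contact force between the fingers and probe above 1 N and linear speed of probe below 0.03 m/s and contact force between probe and case below 0.2 N and contact force between probe and tray below 0.2 N and contact force between probe and spray below 0.2 N and contact force between probe and jar below 0.2 N and contact force between probe and rack below 0.2 N); the arm keeps its last pose, push and grip.
It fails at once if the probe touches the tray (contact force between probe and tray above 0.5 N).
It fails at once if the probe is forced against the case (over 40 N) (contact force between probe and case above 40 N).
It fails at once if the spray bottle is moved over 25 mm or tipped over (distance of spray from where it was at the start of the episode above 0.025 m or angle between spray's own z axis and vertical above 0.5 rad).
It fails at once if the sample jar is moved over 25 mm or tipped over (distance of jar from where it was at the start of the episode above 0.025 m or angle between jar's own z axis and vertical above 0.5 rad).
It fails at once if the tube rack is moved over 25 mm or tipped over (distance of rack from where it was at the start of the episode above 0.025 m or angle between rack's own z axis and vertical above 0.5 rad).
It also fails if it takes over 40 s, if anything falls off the work surface, if the arm or the gripper's body presses on something with over 40 N, if the wrist force passes 120 N, or if a joint passes its speed limit or range.

## Working session

There is one attempt and no reset: what is moved stays moved. The work goes in short steps, Python scripts to look and compute and a shell command to move; the robot and the scene stay as the last step left them, time stands still between calls to the robot, and variables do not carry over. Pictures are saved under pics/ and viewed, at most 10 in all, crops included, and the job is handed in when it is done.

```bash
mkdir -p pics; ls; python3 - <<'E'
from cell import env
import cv2,json
o=env.get_obs();print({k:o[k] for k in ("time_s","tool_pos","tool_rot","grip_width")},env.grip_point_offset)
for n in("top","side"):
    cv2.imwrite(f"pics/{n}0.png",env.read_camera(n)); c=env.get_calibration(n);print(n,c)
E
```

```text
pics
{'time_s': 0.0, 'tool_pos': array([0.19743092, 0.61871045, 0.22146244]), 'tool_rot': array([-1.79891337e+02,  6.15973065e-03,  1.62308905e+02]), 'grip_width': 0.08689043302033768} 0.0187
top {'fov_y': 44.52684947746849, 'cx': 256.0568159820957, 'cy': 190.78591583447772, 'pose': array([[ 0.0202251 ,  0.98265319, -0.18434654,  0.33262943],
       [-0.99970672,  0.01742013, -0.01682281,  0.08716882],
       [-0.01331965,  0.18463271,  0.98271733,  1.43897395],
       [ 0.        ,  0.        ,  0.        ,  1.        ]])}
side {'fov_y': 43.447938420317946, 'cx': 264.18834654338707, 'cy': 197.38928697251274, 'pose': array([[ 0.84396506,  0.37790872, -0.3806678 , -0.05426997],
       [-0.536394  ,  0.59180174, -0.60170772, -0.86225641],
       [-0.00211073,  0.71200822,  0.70216796,  1.26743173],
       [ 0.        ,  0.        ,  0.        ,  1.        ]])}
```

View pics/top0.png

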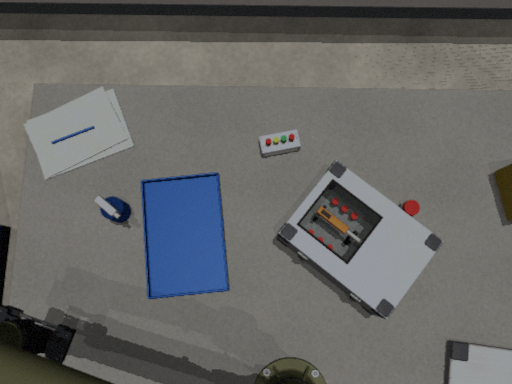

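View pics/side0.png

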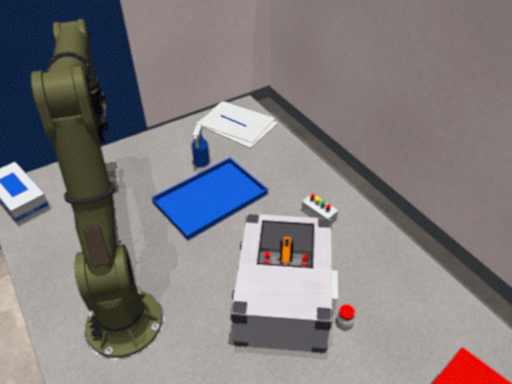

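Top view: the case is at about (360,240) with the handle at (320,212)–(345,230), shaft pointing lower right. The tray is centred on (186,235), spray at (118,210), jar at (411,208) and rack at (280,143). The side view agrees. I'll enlarge both for accurate pixels.

```bash
python3 - <<'E'
import cv2,numpy as np
t=cv2.imread("pics/top0.png");s=cv2.imread("pics/side0.png")
a=cv2.resize(t[155:325,270:450],None,fx=4,fy=4,interpolation=cv2.INTER_CUBIC)[:600]
cv2.imwrite("pics/topc.png",a)   # px = 270+u/4, 155+v/4
cv2.imwrite("pics/sidec.png",cv2.resize(s[205:355,225:365],None,fx=4,fy=4,interpolation=cv2.INTER_CUBIC))
E
```

```text
(no output)
```

View pics/topc.png

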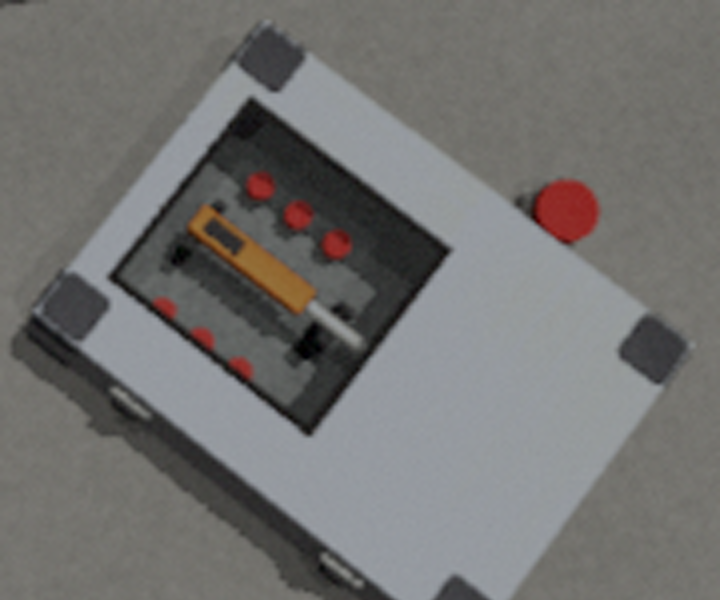

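View pics/sidec.png

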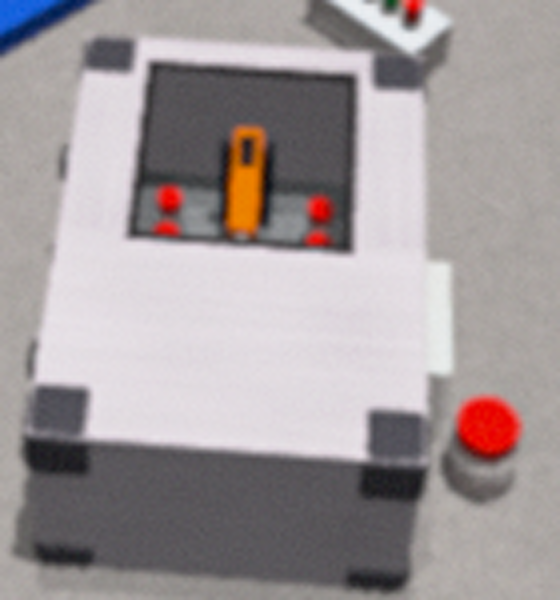

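Crops: the opening corners are at (110,277), (252,98), (451,250), (310,435) in the top crop, and (150,63), (355,75), (352,250), (128,237) in the side crop. The handle top runs from (203,220) to (304,301) in the top crop, and from (248,128) to (243,235) in the side crop. I'll triangulate these.

```bash
cat > h.py <<'E'
from cell import env
import numpy as np
def ray(n,u,v):
    c=env.get_calibration(n);f=192/np.tan(np.radians(c["fov_y"]/2))
    d=np.array([(u-c["cx"])/f,-(v-c["cy"])/f,-1]);P=c["pose"]
    d=P[:3,:3]@d;return P[:3,3],d/np.linalg.norm(d)
def tri(a,b):
    A=np.zeros((3,3));B=np.zeros(3)
    L=[ray("top",*a),ray("side",*b)]
    for o,d in L: M=np.eye(3)-np.outer(d,d);A+=M;B+=M@o
    p=np.linalg.solve(A,B);return p,max(np.linalg.norm((np.eye(3)-np.outer(d,d))@(p-o)) for o,d in L)
def atz(n,uv,z):
    o,d=ray(n,*uv);return o+d*(z-o[2])/d[2]
E
python3 - <<'E'
from h import *
np.set_printoptions(precision=4,suppress=True)
T=lambda u,v:(270+(u+.5)/4-.5,155+(v+.5)/4-.5)
S=lambda u,v:(225+(u+.5)/4-.5,205+(v+.5)/4-.5)
for k,a,b,z in [("o++",T(110,277),S(150,63),.17),("o+-",T(252,98),S(355,75),.17),("o--",T(451,250),S(352,250),.17),("o-+",T(310,435),S(128,237),.17),
 ("hend",T(203,220),S(248,128),.125),("hshaft",T(304,301),S(243,235),.125),
 ("t++",(141,181),(230,160),.03),("t+-",(220,174),(267,190),.03),("t--",(228,292),(189,235),.03),("t-+",(149,297),(153,199),.03),
 ("jar",T(567,211),S(488,427),.065),("rack",(280,143),(320,208),.05),("spray",(118,209),(200,152),.1)]:
    p,e=tri(a,b);print(k,p,round(e,4),"top@z",atz("top",a,z)[:2],"side@z",atz("side",b,z)[:2])
E
```

```text
o++ [ 0.481  -0.0043  0.1704] 0.0002 top@z [ 0.4813 -0.0044] side@z [ 0.481  -0.0039]
o+- [ 0.6061 -0.1011  0.1726] 0.0005 top@z [ 0.6072 -0.1018] side@z [ 0.6071 -0.0992]
o-- [ 0.5036 -0.2346  0.1736] 0.0001 top@z [ 0.504  -0.2355] side@z [ 0.5055 -0.2325]
o-+ [ 0.3779 -0.138   0.1705] 0.0 top@z [ 0.3779 -0.1381] side@z [ 0.378  -0.1376]
hend [ 0.5273 -0.0723  0.1313] 0.0001 top@z [ 0.5282 -0.0731] side@z [ 0.5306 -0.068 ]
hshaft [ 0.4735 -0.1453  0.114 ] 0.0001 top@z [ 0.4722 -0.1434] side@z [ 0.4686 -0.1522]
t++ [0.6261 0.4715 0.0096] 0.0006 top@z [0.6213 0.4662] side@z [0.6156 0.4496]
t+- [0.6463 0.2236 0.0319] 0.001 top@z [0.6476 0.2234] side@z [0.6464 0.2255]
t-- [0.2987 0.1852 0.0295] 0.0064 top@z [0.2927 0.1877] side@z [0.3043 0.1821]
t-+ [0.2733 0.4226 0.0173] 0.0003 top@z [0.2736 0.4197] side@z [0.2703 0.4093]
jar [ 0.5494 -0.3496  0.0606] 0.0 top@z [ 0.5487 -0.3482] side@z [ 0.5472 -0.3515]
rack [0.7487 0.0394 0.0382] 0.0016 top@z [0.7437 0.0405] side@z [0.7427 0.0304]
spray [0.526  0.5221 0.0608] 0.0029 top@z [0.5231 0.5087] side@z [0.5045 0.4782]
```

Heights check out: plate at about 0.171 m, handle top at about 0.123 m, tray rim at about 0.03 m. The case yaw is about 52.3° and the case centre is at (0.449,-0.175). I'll grip at case x ≈ 0.07 and tilt about a pivot near the opening's edge.

```bash
cat >> h.py <<'E'
from scipy.linalg import expm,logm
from scipy.spatial.transform import Rotation as Ro
G=env.grip_point_offset
def pose(grip,yaw,th=0):  # grip point world, probe yaw & handle-up tilt, deg
    y,t=np.radians([yaw,th]);u=np.array([np.cos(y),np.sin(y),0]);n=np.array([-u[1],u[0],0])
    x=np.cos(t)*u+np.array([0,0,np.sin(t)]);z=np.cross(x,-n)
    T=np.eye(4);T[:3,:3]=np.c_[x,-n,z];T[:3,3]=np.array(grip)+G*z;return T
def cur():
    o=env.get_obs();T=np.eye(4);T[:3,:3]=Ro.from_euler("xyz",o["tool_rot"],degrees=True).as_matrix();T[:3,3]=o["tool_pos"];return T
def row(A,B,N):
    D=expm(np.real(logm(np.linalg.inv(A)@B))/N)
    print(N,"x",np.round(np.r_[D[:3,3],Ro.from_matrix(D[:3,:3]).as_rotvec()],4).tolist())
Y=52.3;C=np.array([.4494,-.1749,0])
def cw(x,z): return C+np.array([np.cos(np.radians(Y))*x,np.sin(np.radians(Y))*x,z])
E
python3 - <<'E'
from h import *
A=cur();A1=A.copy();A1[2,3]=.30
row(A,A1,3);row(A1,pose(cw(.07,.32),Y),24)
E
```

```text
3 x [-0.0, -0.0, -0.0261, 0.0, -0.0, -0.0]
24 x [-0.0388, 0.0015, -0.0, -0.0, 0.0001, 0.08]
```

```bash
python3 -m jog '[[0,0,-0.026,0,0,0,0.087],[0,0,-0.026,0,0,0,0.087],[0,0,-0.026,0,0,0,0.087],[-0.0388,0.0015,0,0,0,0.08,0.087],[-0.0388,0.0015,0,0,0,0.08,0.087],[-0.0388,0.0015,0,0,0,0.08,0.087],[-0.0388,0.0015,0,0,0,0.08,0.087],[-0.0388,0.0015,0,0,0,0.08,0.087],[-0.0388,0.0015,0,0,0,0.08,0.087],[-0.0388,0.0015,0,0,0,0.08,0.087],[-0.0388,0.0015,0,0,0,0.08,0.087],[-0.0388,0.0015,0,0,0,0.08,0.087]]' 40
python3 -m jog '[[-0.0388,0.0015,0,0,0,0.08,0.087],[-0.0388,0.0015,0,0,0,0.08,0.087],[-0.0388,0.0015,0,0,0,0.08,0.087],[-0.0388,0.0015,0,0,0,0.08,0.087],[-0.0388,0.0015,0,0,0,0.08,0.087],[-0.0388,0.0015,0,0,0,0.08,0.087],[-0.0388,0.0015,0,0,0,0.08,0.087],[-0.0388,0.0015,0,0,0,0.08,0.087],[-0.0388,0.0015,0,0,0,0.08,0.087],[-0.0388,0.0015,0,0,0,0.08,0.087],[-0.0388,0.0015,0,0,0,0.08,0.087],[-0.0388,0.0015,0,0,0,0.08,0.087]]'
python3 -m jog '[[-0.0388,0.0015,0,0,0,0.08,0.087],[-0.0388,0.0015,0,0,0,0.08,0.087],[-0.0388,0.0015,0,0,0,0.08,0.087],[0,0,0,0,0,0,0.087],[0,0,0,0,0,0,0.087]]'
python3 - <<'E'
from h import *
import cv2
c=env.get_calibration("wrist");im=env.read_camera("wrist")
np.save("wc.npy",c["pose"]);print(c)
cv2.imwrite("pics/w1.png",cv2.resize(im,(768,576),interpolation=cv2.INTER_CUBIC))
o=env.get_obs();print(o["tool_pos"],o["tool_rot"],o["qpos"])
row(cur(),pose(cw(.07,.32),Y),2)
E
```

```text
time_s: 1.1
tool_pos: [0.483, 0.4274, 0.2997]
tool_rot: [-180.0, 0.0, 120.8]
force: [1.1, 0.2, -0.2]
grip_width: 0.0868
grasp_force: 0.0
time_s: 2.1
tool_pos: [0.5441, -0.0171, 0.3]
tool_rot: [-180.0, 0.0, 65.8]
force: [0.5, -1.0, 0.6]
grip_width: 0.0871
grasp_force: 0.0
time_s: 2.52
tool_pos: [0.4919, -0.1218, 0.3008]
tool_rot: [-180.0, -0.1, 52.0]
force: [0.4, 0.4, -0.0]
grip_width: 0.087
grasp_force: 0.0
{'fov_y': 65.70646984690485, 'cx': 258.04579924903516, 'cy': 196.21775363055607, 'pose': array([[ 7.88457020e-01,  5.95752249e-01,  1.53018905e-01,
         5.33930738e-01],
       [-6.15089794e-01,  7.63778219e-01,  1.95722708e-01,
        -6.71961865e-02],
       [-2.70263217e-04, -2.48439310e-01,  9.68647426e-01,
         4.63249307e-01],
       [ 0.00000000e+00,  0.00000000e+00,  0.00000000e+00,
         1.00000000e+00]])}
[ 0.49278506 -0.11941871  0.30053964] [-1.79974017e+02 -7.81161457e-02  5.22468592e+01] [-25.77378974  -2.12385321  35.77534535  97.03851778   1.16524474
  84.6725535  -27.87816399]
2 x [-0.0002, -0.0002, -0.0004, -0.0002, -0.0007, -0.0005]
```

View pics/w1.png

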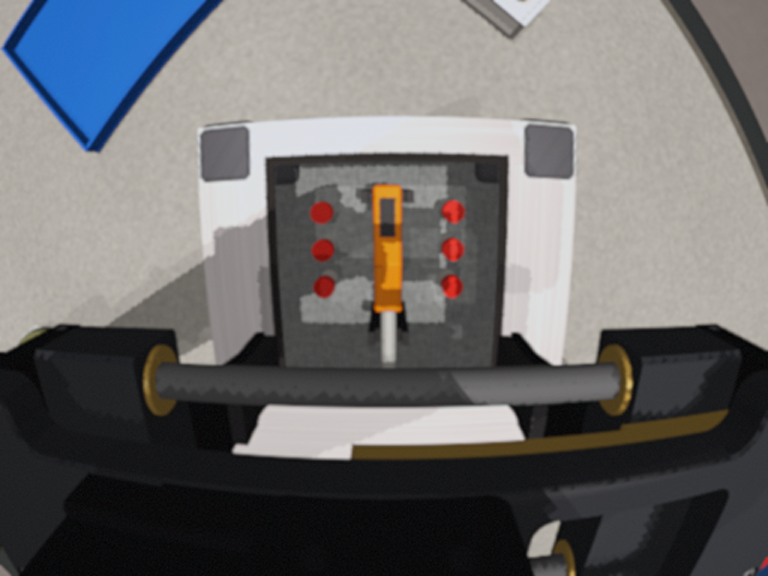

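The wrist view shows the handle central in the opening, with its top running from (388,186) to (388,307) and the opening's far corners at (266,157) and (508,157). I'll check this against the first measurement.

```bash
python3 - <<'E'
from h import *
P=np.load("wc.npy");c=env.get_calibration("wrist");f=192/np.tan(np.radians(c["fov_y"]/2))
def w(u,v,z):
    a,b=(u+.5)/1.5-.5-c["cx"],(v+.5)/1.5-.5-c["cy"];r=np.hypot(a,b);t=r/f
    d=P[:3,:3]@np.array([np.sin(t)*a/r,-np.sin(t)*b/r,-np.cos(t)]);p=P[:3,3]+d*(z-P[2,3])/d[2];q=p-C
    k=np.radians(Y);return np.round([q[0]*np.cos(k)+q[1]*np.sin(k),-q[0]*np.sin(k)+q[1]*np.cos(k)],4)
print("end",w(388,186,.125),"junct",w(388,307,.125),"open",w(266,157,.17),w(508,157,.17))
A=cur();g=pose(cw(.07,.127),Y);row(A,g,8)
L=pose(cw(.07,.147),Y);row(g,L,2)
# rotate 30deg about (x=-.01,z=.135 axis) ; grip is 12mm above the axis (perp)
def gp(d,th,e=.012,px=-.01,pz=.135):
    t=np.radians(th);return pose(cw(px+d*np.cos(t)-e*np.sin(t),pz+d*np.sin(t)+e*np.cos(t)),Y,th)
row(L,gp(.08,30),10);row(gp(.08,30),gp(.31,30),12)
E
```

```text
end [ 0.1343 -0.0014] junct [ 0.04  -0.001] open [0.1564 0.0796] [ 0.1556 -0.0811]
8 x [-0.0001, -0.0, 0.024, -0.0001, -0.0002, -0.0001]
2 x [0.0, 0.0, -0.01, 0.0, 0.0, -0.0]
10 x [0.0002, -0.0, -0.0042, -0.0, 0.0524, -0.0]
12 x [0.0192, 0.0, 0.0, 0.0, -0.0, 0.0]
```

Two views agree: the handle's y offset is about -1 mm and it spans case x from 0.036 to 0.134. Descending and gripping.

```bash
python3 -m jog '[[0,0,0.024,0,0,0,0.087],[0,0,0.024,0,0,0,0.087],[0,0,0.024,0,0,0,0.087],[0,0,0.024,0,0,0,0.087],[0,0,0.024,0,0,0,0.087],[0,0,0.024,0,0,0,0.087],[0,0,0.024,0,0,0,0.087],[0,0.001,0.024,0,0,0,0.087],[0,0,0,0,0,0,0.087],[0,0,0,0,0,0,0.087]]' 40
python3 -m jog '[[0,0,0,0,0,0,0],[0,0,0,0,0,0,0],[0,0,0,0,0,0,0],[0,0,0,0,0,0,0],[0,0,0,0,0,0,0],[0,0,0,0,0,0,0],[0,0,0,0,0,0,0],[0,0,0,0,0,0,0]]' 40
```

```text
time_s: 3.4
tool_pos: [0.4934, -0.1184, 0.1076]
tool_rot: [-179.9, 0.1, 52.4]
force: [0.6, 0.0, 0.9]
grip_width: 0.087
grasp_force: 0.0
time_s: 4.07
tool_pos: [0.4939, -0.1199, 0.1086]
tool_rot: [180.0, -0.0, 52.3]
force: [0.8, -0.3, 0.3]
grip_width: 0.0417
grasp_force: 0.0
```

```bash
python3 -m jog '[[0,0,0,0,0,0,0],[0,0,0,0,0,0,0],[0,0,0,0,0,0,0],[0,0,0,0,0,0,0],[0,0,0,0,0,0,0],[0,0,0,0,0,0,0],[0,0,0,0,0,0,0],[0,0,0,0,0,0,0]]' 40
python3 -m jog '[[0,0,-0.005,0,0,0,0],[0,0,-0.005,0,0,0,0],[0,0,-0.005,0,0,0,0],[0,0,-0.005,0,0,0,0],[0,0,0,0,0,0,0],[0,0,0,0,0,0,0]]' 40
```

```text
time_s: 4.73
tool_pos: [0.4939, -0.1198, 0.1085]
tool_rot: [-180.0, -0.0, 52.3]
force: [-0.3, -0.5, 0.3]
grip_width: 0.0215
grasp_force: 40.0
time_s: 5.23
tool_pos: [0.4942, -0.1198, 0.129]
tool_rot: [180.0, -0.0, 52.3]
force: [0.4, -0.2, -2.5]
grip_width: 0.0215
grasp_force: 40.0
```

Gripped: opening 21.5 mm, 40 N, and 2 N of weight taken up. Now I'll tilt 30° about the edge pivot.

```bash
python3 -m jog '[[0.0002,0,-0.0042,0,0.0524,0,0],[0.0002,0,-0.0042,0,0.0524,0,0],[0.0002,0,-0.0042,0,0.0524,0,0],[0.0002,0,-0.0042,0,0.0524,0,0],[0.0002,0,-0.0042,0,0.0524,0,0],[0.0002,0,-0.0042,0,0.0524,0,0],[0.0002,0,-0.0042,0,0.0524,0,0],[0.0002,0,-0.0042,0,0.0524,0,0],[0.0002,0,-0.0042,0,0.0524,0,0],[0.0002,0,-0.0042,0,0.0524,0,0],[0,0,0,0,0,0,0],[0,0,0,0,0,0,0]]' 40
python3 -m jog '[[0,0,0,0,0,0,0],[0,0,0,0,0,0,0]]'
python3 - <<'E'
from h import *
import cv2
s=env.read_camera("side");cv2.imwrite("pics/s2.png",cv2.resize(s[185:335,220:370],None,fx=4,fy=4,interpolation=cv2.INTER_CUBIC))
o=env.get_obs();print(o["force"],o["wrist_torque"],o["qpos"])
T=cur();print("end z",(T[:3,3]-T[:3,2]*(G-.012)+T[:3,0]*.063)[2],"tip",(T[:3,3]-T[:3,2]*(G-.012)-T[:3,0]*.217))
E
```

```text
time_s: 6.23
tool_pos: [0.4886, -0.1268, 0.1689]
tool_rot: [-179.9, -29.9, 52.2]
force: [0.5, 0.2, -2.2]
grip_width: 0.0215
grasp_force: 40.0
time_s: 6.4
tool_pos: [0.4894, -0.1251, 0.1693]
tool_rot: [-180.0, -30.0, 52.4]
force: [0.7, 0.6, -1.5]
grip_width: 0.0216
grasp_force: 40.0
[ 0.24084954 -0.17239455 -1.97059828] [-0.71477621  0.57694317  0.01148887] [-14.16368044  -1.28102121  46.72849315 117.27953404 -32.34176128
  64.66205866   9.42445524]
end z 0.20660767262016735 tip [ 0.37276584 -0.27669625  0.06672162]
```

View pics/s2.png

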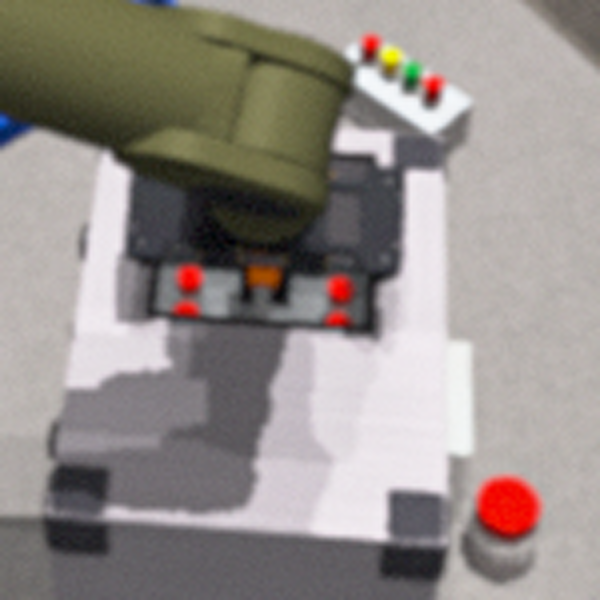

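The side view shows the orange handle between the fingers at (262,275), with the hand over the opening. The force reads only about 2 N, which is the weight, so there's no case contact. By the kinematics the handle end is at z 0.207 and the tip at 0.067, which meets check 1. Pulling out along the axis.

```bash
python3 -m jog '[[0.0192,0,0,0,0,0,0],[0.0192,0,0,0,0,0,0],[0.0192,0,0,0,0,0,0],[0.0192,0,0,0,0,0,0],[0.0192,0,0,0,0,0,0],[0.0192,0,0,0,0,0,0]]' 40
python3 -m jog '[[0.0192,0,0,0,0,0,0],[0.0192,0,0,0,0,0,0],[0.0192,0,0,0,0,0,0],[0.0192,0,0,0,0,0,0],[0.0192,0,0,0,0,0,0],[0.0192,0,0,0,0,0,0],[0,0,0,0,0,0,0],[0,0,0,0,0,0,0]]' 40
python3 - <<'E'
from h import *
import cv2
cv2.imwrite("pics/w3.png",np.hstack([env.read_camera("wrist"),cv2.resize(env.read_camera("side")[120:312,200:328],(256,384))]))
o=env.get_obs();print(o["qpos"])
T=cur();a=T[:3,3]-T[:3,2]*(G-.012);print("end",a+T[:3,0]*.063,"tip",a-T[:3,0]*.217)
# final: grip 15mm tipward of probe origin -> 75mm handleward of probe middle
y=6.7;k=np.radians(y);ctr=np.array([.459,.324,0]);d=np.array([np.cos(k),np.sin(k),0])
F=pose(ctr+.077*d+[0,0,.167],y);H=pose(ctr+.077*d+[0,0,.30],y)
U=T.copy();U[2,3]+=.03
row(T,U,1);row(U,H,20);row(H,F,8)
W=[U@expm(np.real(logm(np.linalg.inv(U)@H))*s) for s in np.linspace(0,1,6)]
for w in W: a=w[:3,3]-w[:3,2]*(G-.012);print(np.round(np.r_[a+w[:3,0]*.063,a-w[:3,0]*.217],3))
E
```

```text
time_s: 6.95
tool_pos: [0.5506, -0.0454, 0.2275]
tool_rot: [-180.0, -30.0, 52.4]
force: [0.3, 0.2, -2.2]
grip_width: 0.0215
grasp_force: 40.0
time_s: 7.62
tool_pos: [0.6112, 0.0336, 0.2846]
tool_rot: [180.0, -30.0, 52.5]
force: [-0.9, -0.1, -2.4]
grip_width: 0.022
grasp_force: 40.0
[-24.65703428   0.20352031  35.00007612 102.65472254 -29.30635742
  65.47164336 -17.75307837]
end [0.64182489 0.07199689 0.32103389] tip [ 0.49339238 -0.11994594  0.18129935]
1 x [0.015, -0.0, -0.026, 0.0, 0.0, 0.0]
20 x [0.0039, -0.0151, 0.0034, -0.0104, -0.0247, 0.0389]
8 x [0.0, 0.0, 0.0166, 0.0, 0.0, 0.0]
[ 0.642  0.072  0.351  0.493 -0.12   0.211]
[ 0.618  0.123  0.342  0.43  -0.049  0.228]
[0.602 0.177 0.332 0.379 0.031 0.245]
[0.594 0.232 0.32  0.344 0.119 0.262]
[0.592 0.287 0.305 0.324 0.212 0.277]
[0.598 0.34  0.288 0.32  0.308 0.288]
```

View pics/w3.png

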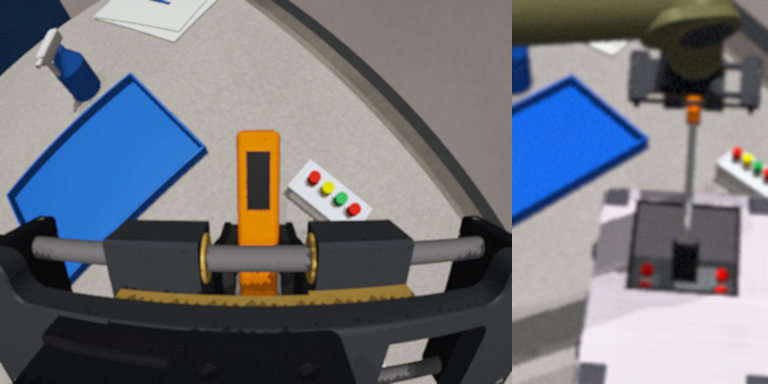

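The wrist view shows the probe aligned in the fingers. The side view shows the shaft (685,125)–(688,228) in the right half, free above the opening. Lifting, then swinging level over the tray.

```bash
python3 -m jog '[[0.0075,0,-0.013,0,0,0,0],[0.0075,0,-0.013,0,0,0,0],[0.0039,-0.0151,0.0034,-0.0104,-0.0247,0.0389,0],[0.0039,-0.0151,0.0034,-0.0104,-0.0247,0.0389,0],[0.0039,-0.0151,0.0034,-0.0104,-0.0247,0.0389,0],[0.0039,-0.0151,0.0034,-0.0104,-0.0247,0.0389,0],[0.0039,-0.0151,0.0034,-0.0104,-0.0247,0.0389,0],[0.0039,-0.0151,0.0034,-0.0104,-0.0247,0.0389,0],[0.0039,-0.0151,0.0034,-0.0104,-0.0247,0.0389,0],[0.0039,-0.0151,0.0034,-0.0104,-0.0247,0.0389,0],[0.0039,-0.0151,0.0034,-0.0104,-0.0247,0.0389,0],[0.0039,-0.0151,0.0034,-0.0104,-0.0247,0.0389,0]]' 40
python3 -m jog '[[0.0039,-0.0151,0.0034,-0.0104,-0.0247,0.0389,0],[0.0039,-0.0151,0.0034,-0.0104,-0.0247,0.0389,0],[0.0039,-0.0151,0.0034,-0.0104,-0.0247,0.0389,0],[0.0039,-0.0151,0.0034,-0.0104,-0.0247,0.0389,0],[0.0039,-0.0151,0.0034,-0.0104,-0.0247,0.0389,0],[0.0039,-0.0151,0.0034,-0.0104,-0.0247,0.0389,0],[0.0039,-0.0151,0.0034,-0.0104,-0.0247,0.0389,0],[0.0039,-0.0151,0.0034,-0.0104,-0.0247,0.0389,0],[0.0039,-0.0151,0.0034,-0.0104,-0.0247,0.0389,0],[0.0039,-0.0151,0.0034,-0.0104,-0.0247,0.0389,0],[0,0,0,0,0,0,0],[0,0,0,0,0,0,0]]' 40
python3 - <<'E'
from h import *
import cv2
cv2.imwrite("pics/t4.png",np.hstack([cv2.resize(env.read_camera("top")[140:320,80:260],(400,400)),cv2.resize(env.read_camera("side")[110:260,140:290],(400,400))]))
y=6.7;k=np.radians(y);ctr=np.array([.459,.324,0]);d=np.array([np.cos(k),np.sin(k),0])
print(cur()[:3,3]);row(cur(),pose(ctr+.077*d+[0,0,.167],y),8)
E
```

```text
time_s: 8.72
tool_pos: [0.5465, 0.1767, 0.3064]
tool_rot: [-176.8, -15.1, 28.4]
force: [0.6, 0.3, -2.2]
grip_width: 0.0215
grasp_force: 40.0
time_s: 9.72
tool_pos: [0.5377, 0.3344, 0.2825]
tool_rot: [-179.9, -0.1, 6.7]
force: [0.1, 0.4, -2.5]
grip_width: 0.0216
grasp_force: 40.0
[0.5382108  0.33230953 0.28313735]
8 x [-0.0004, -0.0001, 0.0169, -0.0002, -0.0004, -0.0003]
```

View pics/t4.png

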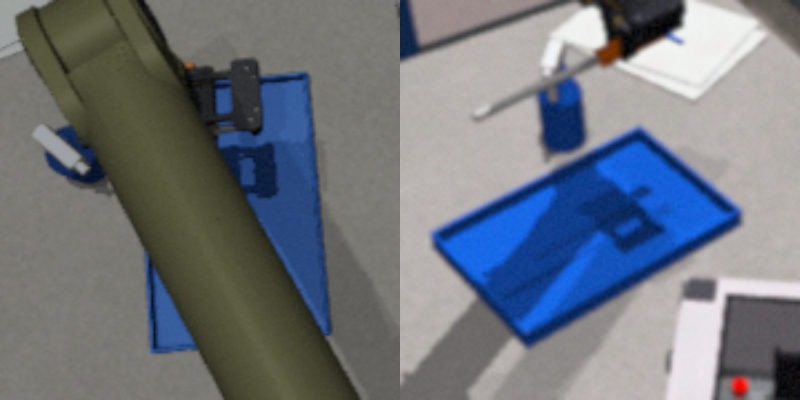

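The top view (left half) shows the hand over the tray's far half, mostly masked by the arm. The side view (right half) shows the probe level, tip at (478,112) and handle at (610,50), with the spray bottle standing untouched. Lowering.

```bash
python3 -m jog '[[0,0,0.016,0,0,0,0],[0,0,0.016,0,0,0,0],[0,0,0.016,0,0,0,0],[0,0,0.016,0,0,0,0],[0,0,0.016,0,0,0,0],[0,0,0.016,0,0,0,0],[0,0,0.016,0,0,0,0],[0,0,0.016,0,0,0,0],[0,0,0,0,0,0,0],[0,0,0,0,0,0,0],[0,0,0,0,0,0,0],[0,0,0,0,0,0,0]]' 40
python3 - <<'E'
from h import *
import cv2
cv2.imwrite("pics/s5.png",cv2.resize(env.read_camera("side")[110:260,140:290],(600,600),interpolation=cv2.INTER_CUBIC))
T=cur();a=T[:3,3]-T[:3,2]*(G-.012);k=np.radians(6.7);R=np.array([[np.cos(k),np.sin(k)],[-np.sin(k),np.cos(k)]])
for n,s in(("end",.063),("tip",-.217)):
    p=a+T[:3,0]*s;print(n,p,"tray",R@(p[:2]-[.459,.324]))
o=env.get_obs();print(o["force"],o["grasp_force"],np.abs(o["joint_velocities"]).max())
E
```

```text
time_s: 10.82
tool_pos: [0.5387, 0.3336, 0.156]
tool_rot: [-179.8, -0.2, 6.6]
force: [0.9, -0.1, -2.6]
grip_width: 0.022
grasp_force: 40.0
end [0.60107414 0.34095981 0.1626783 ] tray [0.14308258 0.00026809]
tip [0.32295394 0.30858823 0.161567  ] tray [-0.13691506  0.00056607]
[-0.51969416  0.15848007 -1.88284354] 39.99847233295441 0.32433060238330774
```

View pics/s5.png

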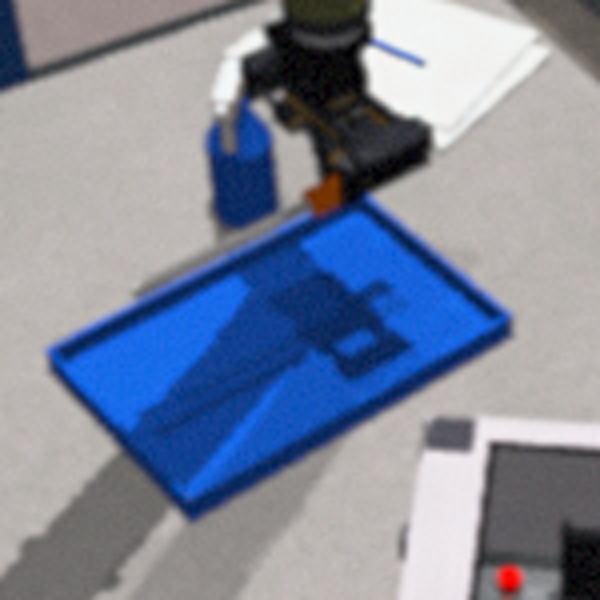

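The side view shows the probe level, from the handle at (325,195) to the tip at about (138,290). The spray is upright and untouched, and nothing is in contact. I'll check the seen tip against the kinematics, then hand in.

```bash
python3 - <<'E'
from h import *
p=atz("side",(140+138/4,110+290/4),.1616);print(p)
if np.hypot(*(p[:2]-[.323,.3086]))<.02: print(env.sign_off())
E
```

```text
[0.3284524  0.30872785 0.1616    ]
the job is handed in; nothing more can be done
None
```

The job is handed in: the probe came out of the case handle end first with no sign of case contact, and is held level about 0.16 m above the table over the tray, lengthwise, with both ends inside its outline (no verdict was returned).

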